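# Hook the hot basket out of the steam oven and start the cool-down

## Task

The narrow steam oven is still hot. Pick up the hook rod from its rest and use its upturned hook to lift the wire basket off the two ledges deep inside the oven, draw it out through the open mouth and set it down gently, upright and unhooked, in the steel pan; nothing but the rod may touch the basket on the way. Lay the rod back on its rest, hook up, and with the basket out press the round cool-down key on the oven's roof until it gives, firmly but without leaning on it, leaving the square start key and the other things on the counter alone.

Things in the scene. Friction and masses are not known exactly. Their poses are not given: they have to be found in the camera images.
- oven: Fixed steel steam oven, 250 (x) x 180 (y) x 263 mm high. Origin on the counter under its middle; x points from the open mouth (the whole end x = -125) to the back, z up. Chamber: y -70 to 70, floor z = 45, ceiling z = 235, back wall x = 105. The door is folded back along the outside of the -y wall and with its bar handle reaches out to y = -145, 245 high; it is fixed.
- oven_mouth (a point): Middle of the oven's open mouth (oven frame x = -125, y = 0, z = 140 mm).
- oven_ledges (a point): Midway between the two ledges in the chamber, level with their flat tops (oven frame x = 35, y = 0, z = 172 mm). On either side wall a ledge juts in over |y| = 52 to 70, flat from x = 5 to 65, with a stop 10 mm high at each end (x = 0 to 5 and 65 to 70). The basket hangs across both ledges by the ends of its bar.
- basket: Small bright wire basket, 56 (x) x 66 (y) x 47 mm high, 90 to 150 g; origin at the middle of its flat underside, z up. Two 4 mm wire uprights (y = +-31) rise to a hanging bar along y. At the start it hangs square to the oven (bar along the oven's y, within 2 deg), bar axis 175 mm above the counter, 143 to 175 mm behind the mouth. It stands by itself.
- basket_bar (a point): Middle of the hanging bar, on its axis (basket frame x = 0, y = 0, z = 108 mm). Bar: 6 mm thick, 120 long, along the basket's y. The open window under it is 54 mm wide between the uprights and reaches from the basket's rim (z = 47) to the bar's underside (z = 105).
- hook_rod: Hook rod, 370 mm long. Origin in the middle of the grip; x along the rod to the hook, z up when the lips point up, as at the start. 7 mm shaft on the axis to x = 226, then two 5 mm prongs at y = +-9: they dip to a saddle (x = 252 to 272, upper surface z = -7.5, lowest z = -12.5) and rise to lips ending at x = 282, z = 12.5. Lips pass below a bar to get behind it or come away; a lifted bar lies in the saddle.
- rod_grip (a point): Middle of the rod's handle (rod frame 0, 0, 0). Flat-sided black handle, 16 wide (rod's y) x 28 high (z), from x = -70 to 60 mm: pinch it across y, from above. The rod weighs 260 g, centre of mass about 30 mm ahead of this point.
- rod_rest: Fixed steel rest: plate 230 x 66 x 4 mm with two notched posts 8 mm thick. Origin on the counter, x as the rod's; the rod is home with its origin at x = 0, y = 0, z = 60. Post x = -52 carries the handle's tail (notch floor 20 wide, z = 46), post x = 120 the shaft (12 wide, z = 56.5). Their cheeks flare upward by 18 mm to about 34 and 26 wide.
- pan: Loose shallow pan of plain steel, 198 (x) x 263 (y) x 40 mm high, 0.4 kg. Origin at the middle of its underside, z up; flat inner floor 2 mm above the counter, 150 (x) x 222 (y), sloping walls up to the rim at z = 40.
- cool_key (a joint): Travel in m of the round cool-down key (32 mm across, fan sign): 0 at rest to 0.0015 fully pressed, springs back (3500 N/m). It gives at 0.0011 m, about 4 N.
- cool_key_top (a point): Middle of the upper face of the round cool-down key, on the oven's roof near the mouth (oven frame x = -90, y = -42, z = 266.5 mm); pressed straight down; 3.5 mm proud of the panel.
- start_key (a joint): Travel in m of the square start key (28 mm, triangle sign), 0 to 0.0015, same spring; not to be pressed.
- start_key_top (a point): Middle of the upper face of the square start key (oven frame x = -90, y = 42, z = 266.5 mm).
- dip_bowl: Bystander: small white bowl, 101 mm across, 45 high, origin under its middle; far left of the counter.
- lemon: Bystander: lemon, 78 x 55 x 56 mm, origin under its middle; near right, in front of the oven.
- salt_shaker: Bystander: salt shaker, 44 mm across, 90 high, origin under its middle; far left.

How it is judged:
By the outcome, as a careful person would: the job done as asked, in the order asked, and still so for the second after the job is handed in, with the robot touching nothing.
It also fails if it takes over 67 s, if anything falls off the work surface, if the arm or the gripper's body presses on something with over 40 N, if the wrist force passes 120 N, or if a joint passes its speed limit or range.

## Robot

A 7-joint arm with a two-finger parallel gripper is mounted at the origin on a cart in front of the work surface, level with it; the furniture and walls round the work are solid. World frame = base frame: x ahead of the robot, y to its left, z up, the work surface at z = 0. Lengths are in m, angles in rad, forces in N, time in s.
With the tool pointing down it reaches from about 0.425 to 0.95 m from the base axis. Payload 4.7 kg.
Tool frame: the origin (TCP) lies between the finger pads; the fingertips stand 25 mm ahead of it and the grasp point (between the pads) lies 6 mm ahead of it; z points along the fingers, y is the line along which they close (so a half turn about z gives the same grasp; the last joint's range is limited). The gripper opens to 85 mm and grips with 20 to 120 N. Pads are 22 mm wide; open, the fingers measure 114 mm over their backs; the gripper's body (76 mm by 85 mm) begins 54 mm behind the grasp point. The pads swing forward as they close: fully open they stand 13 mm farther back than shut.
Start: joints at [-1.208, 0.469, -0.049, 1.532, 0.024, 1.141, -0.082], TCP at [0.258, 0.624, 0.256] pointing down, gripper open.
Joint ranges: [-2.59, 2.59], [-0.33, 1.99], [-1.39, 1.29], [0.1, 2.45], [-1.04, 4.18], [0.21, 1.99], [-2.66, 2.66]. Speed limits (rad/s): [2.57, 2.57, 3.14, 3.14, 3.14, 3.14, 3.14].

## Interface

Orientations are given as a 3x3 rotation matrix whose columns are the frame's x, y, z axes.
In Python, from rig import * gives the robot as it stands. Calls block until the motion is done:
- movep(position, orientation): joint-space move of the TCP to a pose.
- move_l(position, attitude=None, feed=0.15, until_force=None): straight line of the TCP; attitude=None keeps the orientation; feed is the mean speed in m/s. With until_force (N) it stops when the force on the tool has changed by that much, and returns True; else False.
- move_joints(angles): joint-space move.
- command_gripper(opening, newtons=None): finger opening in m; newtons is the grip in N (None keeps the last); returns when the fingers have stopped.
- sleep(seconds).
- inverse_kinematics(position, orientation): joint angles nearest the present ones, or None.
- sense(): the state.
- camera(name): name is "side" or "top"; returns (picture, depth): 400x640x3 uint8, red, green, blue; 400x640 float32, m along the optical axis (not along the pixel's ray), 0 where there is no reading.
- camera_params(name): a dict with "K" (3x3 intrinsics, pixels), "dist" ([k1, k2, p1, p2, k3] as OpenCV has them; the pictures are not rectified), "position" and "rotation" of the camera in the world. Camera axes: x right, y down, z forward; pixel columns grow to the right and rows downward; lengths in m; the calibration is good to about 2 mm. A picture is of the moment at which its call begins. camera_params takes no time and is no camera call.
A pose or a line that the arm cannot do raises Unreachable and nothing moves.
- finish_job(): hands the job in; it is judged then, once.
The state is a dict: "time_s": time; "joint_pos": joint angles; "qd": joint speeds; "joint_efforts": joint torques, N m; "position": TCP position; "tcp_rot": TCP orientation; "wrist_force": force on the tool from outside, world axes, zero at the start; "ft_torque": the same for the moment, N m; "finger_gap": finger opening in m; "gripper_force": force on a finger pad.
Only numpy, scipy, OpenCV 4.12 (cv2) and the standard library are available. Lean on these libraries where they do the work, as an engineer would, in place of code of your own. Each camera call takes 0.05 s, during which the arm holds its last target. There are 200 camera calls.

## Working session

There is one attempt and no reset: what is moved stays moved. The work goes in short steps, each a Python script; the robot and the scene stay as the last script left them, time stands still between calls to the robot, and variables do not carry over. Pictures are saved under pics/ and viewed, at most 10 in all, crops included, and the job is handed in when it is done.

```bash
ls; mkdir -p pics; python3 - <<'E'
from rig import *
import cv2,numpy as np
for n in("side","top"):
    p,d=camera(n); cv2.imwrite(f"pics/{n}0.png",p[:,:,::-1]); np.save(f"pics/{n}0.npy",d)
    c=camera_params(n); print(n,c)
s=sense();print(s["time_s"],s["tcp_rot"],s["wrist_force"])
E
```

```text
pics
side {'K': array([[390.96374211,   0.        , 309.1983083 ],
       [  0.        , 390.96374211, 205.61260075],
       [  0.        ,   0.        ,   1.        ]]), 'dist': array([0.03139637, 0.        , 0.        , 0.        , 0.        ]), 'position': array([0.23035075, 1.13262352, 0.90782065]), 'rotation': array([[-0.96686579, -0.15807927,  0.20045321],
       [-0.25439221,  0.53099363, -0.80828855],
       [ 0.02133429, -0.83250028, -0.55361371]])}
top {'K': array([[376.4352605 ,   0.        , 314.14730441],
       [  0.        , 376.4352605 , 196.18798215],
       [  0.        ,   0.        ,   1.        ]]), 'dist': array([-0.08024523,  0.        ,  0.        ,  0.        ,  0.        ]), 'position': array([0.44350518, 0.08583551, 1.40003   ]), 'rotation': array([[-0.00308704, -0.9982419 ,  0.05919108],
       [-0.99985526,  0.00209084, -0.01688482],
       [ 0.01673137, -0.05923463, -0.99810386]])}
0.1 [[-9.24243745e-01  3.81802499e-01 -5.92082215e-04]
 [ 3.81802950e-01  9.24242286e-01 -1.64440282e-03]
 [-8.06096885e-05 -1.74588776e-03 -9.99998473e-01]] [-0.01568777 -0.01346907  0.22045924]
```

View pics/side0.png

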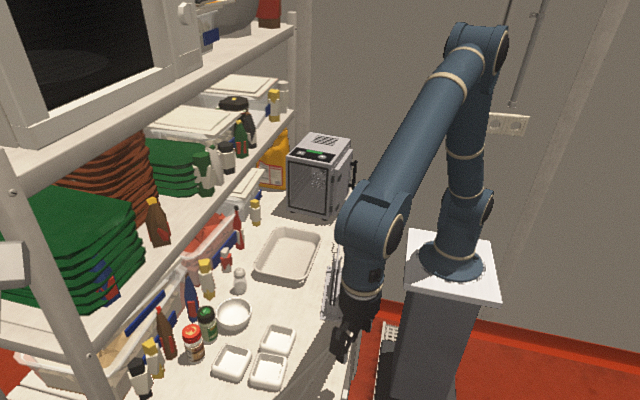

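View pics/top0.png

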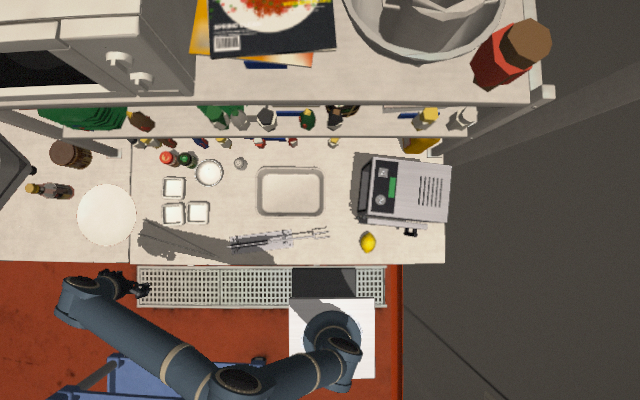

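The top view shows the oven at about (405,190) with its mouth facing left (world +y), the pan at (290,191), the rod on its rest at (280,238) and the lemon at (368,242). Next I'll zoom in.

```bash
cat > h.py <<'E'
import numpy as np,cv2
from rig import *
def ray(n,uv):
    c=camera_params(n)
    q=cv2.undistortPoints(np.array(uv,float).reshape(-1,1,2),c["K"],c["dist"]).reshape(-1,2)
    return c["position"],np.c_[q,np.ones(len(q))]@c["rotation"].T
def plane(n,uv,z):
    o,r=ray(n,uv); return o+r*((z-o[2])/r[:,2])[:,None]
def cloud(n,d):
    v,u=np.mgrid[:d.shape[0],:d.shape[1]]
    o,r=ray(n,np.c_[u.ravel(),v.ravel()])
    P=(o+r*d.reshape(-1,1)).reshape(*d.shape,3); P[d==0]=np.nan
    return P
E
python3 - <<'E'
from h import *
for n in("side","top"):
    P=cloud(n,np.load(f"pics/{n}0.npy")); np.save(f"pics/P{n}0.npy",P)
P=np.load("pics/Ptop0.npy")
for u,v in [(240,215),(335,215),(290,190),(290,169),(260,190),(322,190),(290,213),(420,160),(430,200),(370,190),(381,200),(279,240),(279,239),(368,240)]: print((u,v),P[v,u].round(3))
im=cv2.imread("pics/top0.png")
cv2.imwrite("pics/c1.png",cv2.resize(im[145:260,215:460],None,fx=3.26,fy=3.26,interpolation=cv2.INTER_CUBIC))
im=cv2.imread("pics/side0.png")
cv2.imwrite("pics/c2.png",cv2.resize(im[125:325,240:370],None,fx=3,fy=3,interpolation=cv2.INTER_CUBIC))
E
```

```text
(240, 215) [ 0.457  0.338 -0.001]
(335, 215) [ 0.456 -0.015 -0.001]
(290, 190) [0.55  0.152 0.001]
(290, 169) [0.624 0.15  0.037]
(260, 190) [0.549 0.262 0.019]
(322, 190) [0.547 0.034 0.029]
(290, 213) [0.464 0.152 0.01 ]
(420, 160) [ 0.663 -0.339  0.002]
(430, 200) [ 0.499 -0.289  0.261]
(370, 190) [ 0.529 -0.103  0.262]
(381, 200) [nan nan nan]
(279, 240) [0.368 0.188 0.062]
(279, 239) [0.368 0.192 0.006]
(368, 240) [ 0.366 -0.129  0.053]
```

View pics/c1.png

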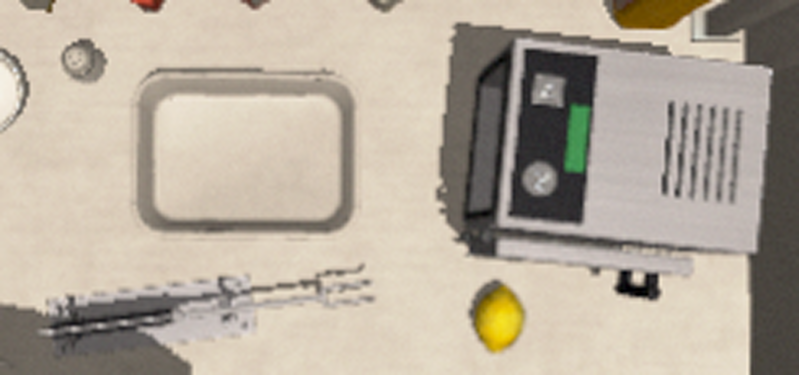

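View pics/c2.png

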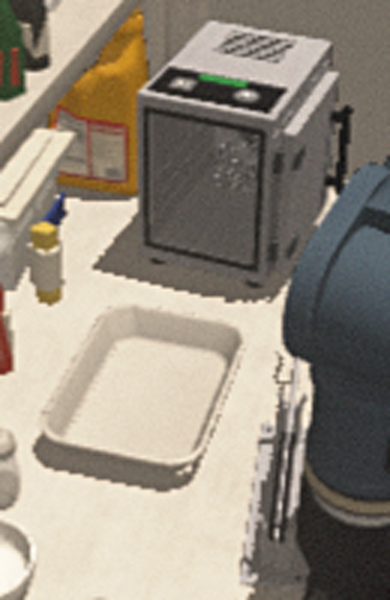

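The crops show the keys, with round at crop (540,180) and square at (548,90). The pan spans crop (135–355, 70–232), the rod runs from (40,330) to (370,285), and there is some bright wire visible in the oven in the side view at about px (318,180). Now the fits.

```bash
python3 - <<'E'
from h import *
T=np.load("pics/Ptop0.npy");S=np.load("pics/Pside0.npy")
im=cv2.imread("pics/top0.png"); si=cv2.imread("pics/side0.png")
# oven roof
sub=np.zeros(T.shape[:2],bool); sub[145:260,340:470]=1
m=sub&(abs(T[...,2]-.263)<.012)
k=cv2.getStructuringElement(0,(3,3)); m=cv2.morphologyEx(m.astype(np.uint8),cv2.MORPH_OPEN,k)
# close holes
m=cv2.morphologyEx(m,cv2.MORPH_CLOSE,np.ones((9,9)))
n,l,st,_=cv2.connectedComponentsWithStats(m); i=1+st[1:,4].argmax(); cs,_=cv2.findContours((l==i).astype(np.uint8),0,1)
W=plane("top",cs[0].reshape(-1,2),.263)[:,:2].astype(np.float32)
print("roof",cv2.minAreaRect(W), "z",np.nanmedian(T[(l==i)][:,2]))
# keys by brightness on dark panel
for nm,(u,v) in {"round":(380.7,200.2),"square":(383,172.4)}.items(): print(nm,plane("top",[(u,v)],.2665))
g=cv2.cvtColor(im,6)
print("keys crop thr")
sub=g[158:215,374:396]; mk=(sub>105).astype(np.uint8)
n,l,st,ce=cv2.connectedComponentsWithStats(mk)
for i in range(1,n):
    if 15<st[i,4]<400: print(st[i],plane("top",[ce[i]+[374,158]],.2665))
# pan rim
sub=np.zeros(T.shape[:2],bool); sub[160:220,250:330]=1
m=sub&(T[...,2]>.03)&(T[...,2]<.05); w=T[m][:,:2].astype(np.float32); print("pan",cv2.minAreaRect(w))
ms=(S[...,2]>.034)&(S[...,2]<.05)&(S[...,0]>.44)&(S[...,0]<.66)&(S[...,1]>-.02)&(S[...,1]<.33); print("pan side",cv2.minAreaRect(S[ms][:,:2].astype(np.float32)))
# rod
sub=np.zeros(T.shape[:2],bool); sub[222:256,222:335]=1
m=sub&(T[...,2]>.045)&(T[...,2]<.09); w=T[m]; c=w[:,:2].mean(0);u,s,vt=np.linalg.svd(w[:,:2]-c);d=vt[0]*-np.sign(vt[0][1])
a=(w[:,:2]-c)@d; b=(w[:,:2]-c)@[-d[1],d[0]]
print("rod",len(w),c,d)
o=a.argsort()
for lo in np.arange(a.min(),a.max(),.02):
    q=(a>=lo)&(a<lo+.02)
    if q.any(): print((w[q].mean(0)).round(4),"b",b[q].min().round(4),b[q].max().round(4),"z",w[q][:,2].min().round(3),w[q][:,2].max().round(3),q.sum())
E
```

```text
roof ((0.530837893486023, -0.22545742988586426), (0.24908962845802307, 0.18031635880470276), 83.87763977050781) z 0.26070615095716265
round [[ 0.49812034 -0.13509707  0.2665    ]]
square [[ 0.58289537 -0.14338235  0.2665    ]]
keys crop thr
[ 0  0 22 21 87] [[ 0.616402   -0.14247717  0.2665    ]]
[ 4 10 10 10 80] [[ 0.58285591 -0.14203717  0.2665    ]]
[15 20  6 19 85] [[ 0.53748216 -0.16926982  0.2665    ]]
[ 0 34 22 23 81] [[ 0.46905063 -0.15548088  0.2665    ]]
[ 1 37 11 10 82] [[ 0.50013874 -0.13324525  0.2665    ]]
pan ((0.5385865569114685, 0.1504572480916977), (0.25451838970184326, 0.18604515492916107), 89.80726623535156)
pan side ((0.5404642820358276, 0.1741580069065094), (0.30988648533821106, 0.18616196513175964), 89.65911865234375)
rod 357 [0.36362297 0.21623288] [ 0.11297234 -0.99359813]
[0.3479 0.363  0.0704] b -0.0035 0.0069 z 0.062 0.075 8
[0.3495 0.3439 0.0659] b -0.0199 0.0193 z 0.046 0.078 44
[0.3533 0.3251 0.0729] b -0.0069 0.0093 z 0.06 0.08 26
[0.3536 0.3054 0.0741] b -0.0064 0.0091 z 0.068 0.078 24
[0.3548 0.2843 0.0727] b -0.0096 0.0062 z 0.063 0.082 25
[0.3576 0.2651 0.0739] b -0.0075 0.0065 z 0.064 0.08 26
[0.3595 0.2452 0.0722] b -0.0088 0.0068 z 0.052 0.078 29
[0.3619 0.226  0.0665] b -0.0079 0.0065 z 0.057 0.079 23
[0.364  0.2057 0.0623] b -0.0041 0.0028 z 0.058 0.065 10
[0.3661 0.1862 0.0626] b -0.0038 0.0017 z 0.059 0.067 12
[0.368  0.1693 0.0654] b -0.0147 0.0143 z 0.057 0.077 31
[0.3716 0.1465 0.0629] b -0.0037 0.003 z 0.057 0.066 11
[0.3736 0.1261 0.0621] b -0.0034 0.0032 z 0.058 0.066 12
[0.3763 0.1057 0.063 ] b -0.0028 0.0031 z 0.057 0.067 11
[0.3791 0.0864 0.063 ] b -0.0032 0.0037 z 0.059 0.067 11
[0.3794 0.0655 0.0617] b -0.0109 0.0111 z 0.058 0.069 18
[0.3852 0.0458 0.0599] b -0.0096 0.012 z 0.049 0.07 14
[0.3854 0.0272 0.0533] b -0.0105 0.011 z 0.046 0.064 13
[0.3894 0.0128 0.0666] b -0.009 0.0126 z 0.051 0.073 9
```

```bash
cat >> h.py <<'E'
def R2(a): return np.array([[np.cos(a),-np.sin(a)],[np.sin(a),np.cos(a)]])
OV=np.array([.531,-.2262]); OA=np.deg2rad(-96.1)
def ov2w(p): p=np.array(p,float); return np.r_[OV+R2(OA)@p[:2],p[2]]
def w2ov(P): return np.concatenate([(P[...,:2]-OV)@R2(OA),P[...,2:]],-1)
def Rt(a,s=1): # tool down, tool x along s*heading a
    x=s*np.array([np.cos(a),np.sin(a),0]); z=np.array([0,0,-1.]); return np.c_[x,np.cross(z,x),z]
E
python3 - <<'E'
from h import *
T=np.load("pics/Ptop0.npy");S=np.load("pics/Pside0.npy"); si=cv2.imread("pics/side0.png")
o=w2ov(S); ins=(abs(o[...,1])<.066)&(o[...,0]>-.1)&(o[...,0]<.098)&(o[...,2]>.055)&(o[...,2]<.228)
print(ins.sum(), "mouth/roof edges side: ", [np.nanmedian(o[...,2][(abs(o[...,1])<.08)&(abs(o[...,0])<.1)&(o[...,2]>.24)])])
q=o[ins]; vu=np.argwhere(ins)
print("pix",vu.min(0),vu.max(0))
H,e=np.histogram(q[:,0],20);print(H,e.round(3))
H,e=np.histogram(q[:,2],20);print(H,e.round(3))
side=(abs(o[...,1]+.09)<.01); 
# rod extents
sub=np.zeros(T.shape[:2],bool); sub[222:256,222:335]=1
w=T[sub&(T[...,2]>.045)&(T[...,2]<.09)]; d=np.array([.113,-.9936]); a=(w[:,:2]-[.357,.29])@d
print("a ext",np.sort(a)[:5],np.sort(a)[-5:])
b=(w[:,:2]-[.357,.29])@[.9936,.113]; q=abs(b)>.0125; print("posts",np.c_[a,b,w[:,2]][q].round(4).tolist())
m=(abs(b)<.012); print("line",np.polyfit(a[m],b[m],1))
# enlarge mouth of side
cv2.imwrite("pics/c3.png",cv2.resize(si[130:225,280:365],None,fx=6,fy=6,interpolation=cv2.INTER_CUBIC))
v,u=np.where(ins); sel=ins&(o[...,0]<.08); print(sel.sum()); print(np.c_[np.argwhere(sel)[:,::-1],(o[sel]*1000).round()][::4].astype(int).tolist()[:70])
E
```

```text
160 mouth/roof edges side:  [np.float64(0.26075444261972425)]
pix [167 312] [188 325]
[12 16 11 11  6  8 13  9  4  6  4  7 34 17  0  0  0  0  0  2] [0.004 0.008 0.013 0.018 0.022 0.027 0.032 0.036 0.041 0.046 0.051 0.055
 0.06  0.065 0.069 0.074 0.079 0.084 0.088 0.093 0.098]
[26 32  5  3 10 11  7  9 11  6  8 14 12  0  1  1  1  1  1  1] [0.064 0.068 0.073 0.077 0.081 0.085 0.089 0.093 0.097 0.101 0.105 0.109
 0.113 0.117 0.121 0.125 0.13  0.134 0.138 0.142 0.146]
a ext [-0.08533067 -0.08300583 -0.07782215 -0.07393551 -0.06995379] [0.27905811 0.27987004 0.28112832 0.28149687 0.28267789]
posts [[0.1157, 0.0126, 0.0754], [0.233, -0.0127, 0.0576], [-0.0552, 0.0176, 0.0657], [-0.0527, 0.017, 0.0604], [-0.0504, 0.0164, 0.0542], [-0.0568, 0.0139, 0.0595], [-0.0537, 0.0134, 0.0571], [-0.0508, 0.0129, 0.0539], [0.1193, -0.013, 0.0677], [0.123, -0.0132, 0.0699], [0.1158, -0.0157, 0.0731], [0.1194, -0.0161, 0.074], [0.1229, -0.0164, 0.0748], [-0.0563, -0.0146, 0.0595], [-0.0529, -0.0151, 0.0586], [-0.0503, -0.0158, 0.054], [-0.0562, -0.018, 0.0621], [-0.0524, -0.0183, 0.0635], [-0.0512, -0.0195
[... 372 characters left out ...]
6], [323, 176, 61, 1, 97], [314, 177, 12, 24, 113], [319, 177, 64, 20, 86], [312, 178, 19, 35, 101], [316, 178, 10, 15, 111], [320, 178, 64, 15, 82], [312, 179, 15, 34, 99], [319, 179, 64, 19, 77], [324, 179, 12, -20, 113], [314, 180, 17, 25, 95], [319, 180, 66, 20, 70], [313, 181, 26, 33, 84], [317, 181, 7, 8, 100], [321, 181, 67, 11, 67], [314, 182, 41, 34, 71], [320, 182, 53, 11, 70], [324, 182, 63, -4, 68], [314, 183, 33, 31, 71], [320, 183, 49, 9, 67], [314, 184, 32, 30, 67], [319, 184, 32, 8, 72], [324, 184, 46, -10, 68], [319, 185, 27, 6, 70], [323, 185, 34, -9, 70], [314, 186, 10, 22, 71], [322, 186, 26, -8, 69], [317, 187, 10, 9, 69], [323, 187, 17, -15, 71], [323, 188, 8, -19, 72]]
```

View pics/c3.png

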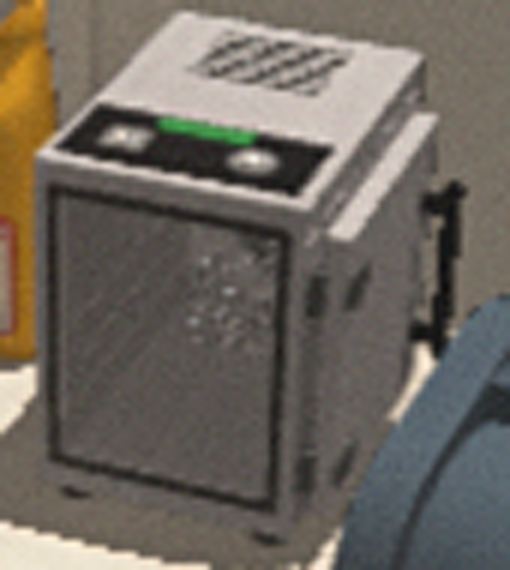

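The basket shows in the side depth at oven x ≈ 8–66 and y centre ≈ +2, so the bar is about 162 mm behind the mouth, which is within the stated range. The rod origin is about (0.3555, 0.2905), yaw −83.5°. I'll check the waypoint IK and then pick the rod.

```bash
cat >> h.py <<'E'
G=.02; RO=np.array([.3555,.2905]); RA=np.deg2rad(-83.5); PAN=np.array([.5395,.152])
def tcp_rest(z): return np.r_[RO+G*np.array([np.cos(RA),np.sin(RA)]),z+.006]
def tcp_ov(xs,y,z): # saddle centre at oven x,y ; rod axis height z
    return ov2w([xs-.262+G,y,z+.006])
E
python3 - <<'E'
from h import *
print(PAN, w2ov(np.r_[PAN,0]))
for s in(1,-1):
    print("s",s)
    for n,p,a in [("above",tcp_rest(.16),RA),("pick",tcp_rest(.06),RA),("pre",tcp_ov(-.205,.001,.147),OA),("in",tcp_ov(.037,.001,.147),OA),("up",tcp_ov(.037,.001,.205),OA),("out",tcp_ov(-.37,0,.205),OA),("set",tcp_ov(-.37,0,.082),OA),("away",tcp_ov(-.45,0,.082),OA),("key",ov2w([-.09,-.042,.2915]),OA)]:
        q=inverse_kinematics(p,Rt(a,s)); print(n,p.round(3),None if q is None else np.round(q,2))
E
```

```text
[0.5395 0.152 ] [-0.37696186 -0.0317372   0.        ]
s 1
above [0.358 0.271 0.166] [-0.43  0.24 -0.35  2.13  0.11  0.79  2.4 ]
pick [0.358 0.271 0.066] [-0.43  0.42 -0.37  2.2   0.28  0.56  2.24]
pre [0.579 0.218 0.153] [-0.23  0.5  -0.28  1.76  0.17  0.9   2.46]
in [ 0.554 -0.022  0.153] [ 0.79  0.7  -1.18  1.88  0.74  1.08  2.35]
up [ 0.554 -0.022  0.211] [ 0.8   0.59 -1.17  1.83  0.61  1.14  2.45]
out [0.596 0.382 0.211] [-0.41  0.58 -0.34  1.48  0.2   1.11  2.25]
set [0.596 0.382 0.088] [-0.4   0.71 -0.35  1.57  0.29  0.91  2.18]
away [0.605 0.462 0.088] [-0.49  0.79 -0.37  1.42  0.31  0.99  2.11]
key [ 0.499 -0.132  0.292] [-0.82  0.37  1.29  1.91 -0.39  1.16 -2.63]
s -1
above [0.358 0.271 0.166] [-0.96  0.21  0.26  2.16 -0.08  0.78 -0.55]
pick [0.358 0.271 0.066] [-0.91  0.4   0.21  2.23 -0.16  0.53 -0.47]
pre [0.579 0.218 0.153] [-0.7   0.5   0.37  1.79 -0.23  0.89 -0.33]
in [ 0.554 -0.022  0.153] [-0.44  0.42  0.52  1.95 -0.28  0.84  0.13]
up [ 0.554 -0.022  0.211] [-0.48  0.35  0.56  1.9  -0.22  0.96  0.08]
out [0.596 0.382 0.211] [-0.83  0.57  0.3   1.51 -0.18  1.09 -0.59]
set [0.596 0.382 0.088] [-0.8   0.69  0.26  1.6  -0.21  0.88 -0.57]
away [0.605 0.462 0.088] [-0.86  0.77  0.25  1.45 -0.21  0.95 -0.66]
key [ 0.499 -0.132  0.292] [-0.51  0.21  0.82  1.9  -0.17  1.11  0.26]
```

```bash
python3 - <<'E'
from h import *
movep(tcp_rest(.15),Rt(RA,-1)); command_gripper(.06)
move_l(tcp_rest(.06),feed=.1)
command_gripper(0,100)
s=sense(); print(s["time_s"],s["finger_gap"],s["gripper_force"],s["position"],s["wrist_force"])
move_l(tcp_rest(.16),feed=.12)
movep(tcp_ov(-.205,.001,.147),Rt(OA,-1)); sleep(.2)
s=sense(); print(s["time_s"],s["finger_gap"],s["position"],s["wrist_force"],s["ft_torque"])
for n in("side","top"):
    p,d=camera(n); cv2.imwrite(f"pics/{n}1.png",p[:,:,::-1]); np.save(f"pics/{n}1.npy",d)
    P=cloud(n,d); o=w2ov(P); m=(o[...,2]>.12)&(o[...,2]<.175)&(o[...,0]<-.18)&(o[...,0]>-.36)&(abs(o[...,1])<.03)
    q=o[m]; print(n,m.sum())
    for lo in np.arange(-.36,-.18,.02):
        k=(q[:,0]>=lo)&(q[:,0]<lo+.02)
        if k.any(): print(lo.round(3),np.r_[q[k].mean(0),q[k].min(0),q[k].max(0)].round(4))
im=cv2.imread("pics/side1.png");im2=cv2.imread("pics/top1.png")
a=cv2.resize(im[125:300,240:400],None,fx=2.4,fy=2.4);b=cv2.resize(im2[140:280,220:420],None,fx=2,fy=2)
c=np.zeros((420,800,3),np.uint8);c[:a.shape[0],:a.shape[1]]=a;c[:280,400:]=b;cv2.imwrite("pics/m1.png",c)
E
```

```text
3.4167 0.014897739379031053 97.27889657020569 [0.35771943 0.27084115 0.06658059] [-2.01004035 -1.28381795  5.2629751 ]
5.5083 0.014652296526221657 [0.57805034 0.21964158 0.15326335] [ 0.62184888  0.34442666 -2.23960256] [ 0.04394407 -0.0182173   0.00040532]
side 79
-0.34 [-0.3278 -0.0011  0.1495 -0.3368 -0.0034  0.1473 -0.3203  0.0029  0.154 ]
-0.32 [-0.3086 -0.0015  0.1489 -0.3183 -0.0034  0.1461 -0.3004  0.0015  0.1503]
-0.3 [-0.2892 -0.0012  0.1479 -0.2988 -0.003   0.1454 -0.2808  0.0005  0.1517]
-0.28 [-0.27   -0.0006  0.1484 -0.2783 -0.0042  0.1456 -0.2616  0.0023  0.1499]
-0.26 [-2.469e-01  2.000e-04  1.477e-01 -2.586e-01 -9.200e-03  1.438e-01
 -2.401e-01  1.160e-02  1.502e-01]
-0.24 [-0.2299 -0.0005  0.1471 -0.2371 -0.0105  0.1421 -0.2212  0.0124  0.1492]
-0.22 [-0.2114  0.0012  0.138  -0.2195 -0.0111  0.1336 -0.2017  0.0105  0.1425]
-0.2 [-0.1922 -0.0005  0.1464 -0.1995 -0.0109  0.1368 -0.1825  0.0116  0.1588]
top 131
-0.36 [-0.3506 -0.0012  0.1483 -0.3599 -0.0039  0.1436 -0.3401  0.0016  0.1529]
-0.34 [-0.331  -0.0021  0.1486 -0.3397 -0.0045  0.1446 -0.3227  0.002   0.1521]
-0.32 [-0.3106 -0.0011  0.1508 -0.3197 -0.0044  0.1455 -0.3025  0.0022  0.1566]
-0.3 [-2.918e-01 -2.100e-03  1.495e-01 -2.995e-01 -4.200e-03  1.454e-01
 -2.825e-01  2.000e-04  1.535e-01]
-0.28 [-0.2708 -0.001   0.148  -0.2795 -0.0043  0.1445 -0.2622  0.0022  0.1521]
-0.26 [-0.2485 -0.0018  0.1496 -0.2594 -0.0115  0.1447 -0.24    0.0086  0.154 ]
-0.24 [-2.321e-01  1.000e-04  1.486e-01 -2.400e-01 -1.150e-02  1.444e-01
 -2.216e-01  1.050e-02  1.547e-01]
-0.22 [-0.2101 -0.      0.1403 -0.2199 -0.0123  0.1298 -0.2003  0.0103  0.1514]
-0.2 [-0.1919  0.0014  0.1478 -0.199  -0.0103  0.132  -0.1856  0.0107  0.1614]
```

View pics/m1.png

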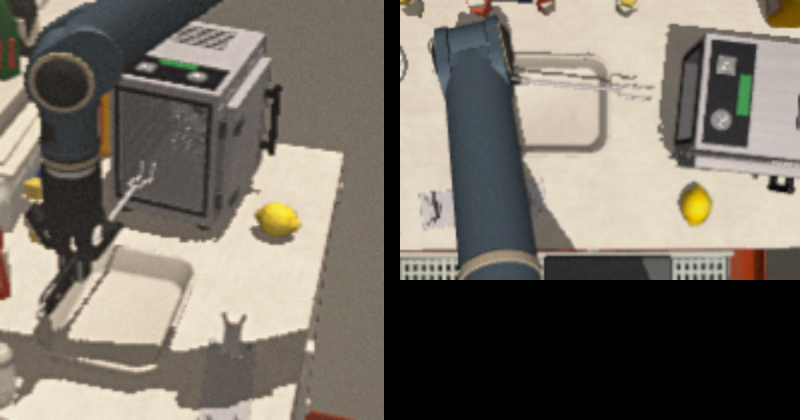

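Picture check: the rod is gripped level with its hook up, tips at montage (150,170) in the side view and (652,95) in the top view, pointing squarely into the mouth. Inserting, then lifting.

```bash
python3 - <<'E'
from h import *
def rep(t):
    s=sense(); print(t,round(s["time_s"],2),s["position"].round(4),s["wrist_force"].round(2),s["ft_torque"].round(3)); return s
r=move_l(tcp_ov(.037,.003,.147),feed=.1,until_force=6); rep(("in",r))
if not r:
    sleep(.2); rep("settled")
    move_l(tcp_ov(.037,.003,.174),feed=.06); rep("below")
    for z in(.178,.182,.186,.192): move_l(tcp_ov(.037,.003,z),feed=.04); sleep(.1); rep(z)
for n in("side",):
    p,d=camera(n); cv2.imwrite(f"pics/{n}2.png",p[:,:,::-1]); np.save(f"pics/{n}2.npy",d)
    o=w2ov(cloud(n,d)); m=(o[...,2]>.06)&(o[...,2]<.225)&(o[...,0]<.1)&(o[...,0]>-.12)&(abs(o[...,1])<.065)
    print(m.sum()); print((o[m]*1000).round().astype(int)[::5].tolist())
E
```

```text
('in', False) 8.18 [ 0.5558 -0.0222  0.153 ] [ 1.18  0.51 -3.13] [0.019 0.01  0.036]
settled 8.38 [ 0.5558 -0.0225  0.153 ] [ 0.01 -0.5  -1.95] [ 0.045 -0.021  0.035]
below 8.97 [ 0.5557 -0.0226  0.1802] [-0.25  1.05 -3.4 ] [ 0.018  0.023 -0.028]
0.178 9.32 [ 0.5557 -0.0227  0.1838] [ 0.29 -0.48 -3.35] [ 0.044  0.052 -0.029]
0.182 9.68 [ 0.5556 -0.0225  0.1878] [-0.18 -0.08 -4.1 ] [ 0.391 -0.035 -0.028]
0.186 10.03 [ 0.5558 -0.0226  0.192 ] [-0.75 -0.23 -3.6 ] [ 0.404 -0.016 -0.032]
0.192 10.43 [ 0.5557 -0.0227  0.198 ] [-0.2  -0.29 -3.86] [ 0.377 -0.06  -0.026]
148
[[-54, 2, 196], [62, 20, 121], [99, 6, 106], [63, -6, 122], [59, 1, 117], [59, 10, 111], [-111, 5, 193], [61, 10, 104], [9, 15, 126], [58, -8, 105], [7, 1, 125], [62, -8, 98], [62, 19, 87], [7, -25, 126], [57, 26, 84], [14, 33, 100], [53, 24, 81], [64, 6, 80], [47, 27, 79], [16, -14, 105], [12, 24, 93], [46, 4, 80], [29, 29, 79], [44, 12, 74], [41, -16, 82], [25, 5, 81], [13, 32, 77], [19, 8, 79], [7, 4, 81], [9, -13, 80]]
```

Load is on the rod: the moment is about 0.37 Nm and the basket rose about 10 mm. Raise fully and draw out.

```bash
python3 - <<'E'
from h import *
def rep(t):
    s=sense(); print(t,round(s["time_s"],2),s["position"].round(4),s["wrist_force"].round(2),s["ft_torque"].round(3)); return s
move_l(tcp_ov(.037,.003,.208),feed=.05); rep("up")
r=move_l(tcp_ov(-.19,.002,.208),feed=.08,until_force=8); rep(("out",r))
if not r:
    move_l(tcp_ov(-.377,-.03,.208),feed=.1); sleep(.4); rep("over")
    for n in("side","top"):
        p,d=camera(n); cv2.imwrite(f"pics/{n}3.png",p[:,:,::-1]); np.save(f"pics/{n}3.npy",d)
        P=cloud(n,d); o=w2ov(P); m=(o[...,2]>.06)&(o[...,2]<.25)&(o[...,0]<-.32)&(o[...,0]>-.43)&(abs(o[...,1]+.03)<.08)
        q=P[m]; print(n,m.sum(),q.min(0).round(3),q.max(0).round(3))
        k=q[:,2]<.14; print("basket",q[k].min(0).round(3),q[k].max(0).round(3))
        k=q[:,2]>.19; print("bar/rod",q[k].min(0).round(3),q[k].max(0).round(3))
    im=cv2.imread("pics/side3.png");im2=cv2.imread("pics/top3.png")
    a=cv2.resize(im[150:325,230:390],None,fx=2.4,fy=2.4);b=cv2.resize(im2[140:280,200:400],None,fx=2,fy=2)
    c=np.zeros((420,800,3),np.uint8);c[:a.shape[0],:a.shape[1]]=a;c[:280,400:]=b;cv2.imwrite("pics/m3.png",c)
E
```

```text
up 10.94 [ 0.556  -0.0227  0.2145] [-0.69 -0.22 -4.59] [ 0.386 -0.007  0.027]
('out', False) 13.93 [0.5789 0.2029 0.214 ] [-0.41  0.02 -4.54] [ 0.425 -0.053  0.028]
over 16.38 [0.5669 0.3924 0.214 ] [-0.3  -0.73 -3.94] [ 0.408 -0.041  0.053]
side 463 [0.484 0.119 0.092] [0.598 0.2   0.22 ]
basket [0.507 0.119 0.092] [0.577 0.185 0.14 ]
bar/rod [0.484 0.133 0.192] [0.598 0.2   0.22 ]
top 305 [0.483 0.122 0.088] [0.599 0.202 0.219]
basket [0.504 0.122 0.088] [0.577 0.183 0.14 ]
bar/rod [0.483 0.129 0.193] [0.599 0.202 0.219]
```

View pics/m3.png

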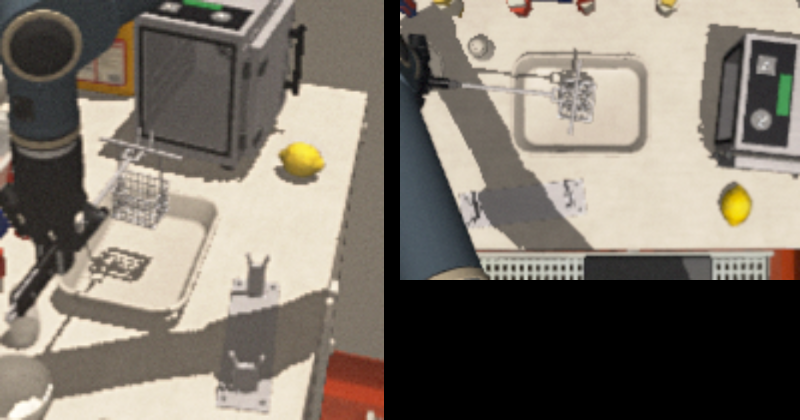

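The basket hangs level over the pan, centred at (0.541, 0.152) (side view (140,190), top view (575,100)), and the oven is empty. Setting it down.

```bash
python3 - <<'E'
from h import *
def rep(t):
    s=sense(); print(t,round(s["time_s"],2),s["position"].round(4),s["wrist_force"].round(2),s["ft_torque"].round(3)); return s
X,Y=-.377,-.03
move_l(tcp_ov(X,Y,.124),feed=.07); rep("near")
for z in(.119,.115,.111,.107): move_l(tcp_ov(X,Y,z),feed=.02); rep(z)
move_l(tcp_ov(X,Y,.079),feed=.04); sleep(.2); rep("down")
for n in("side","top"):
    p,d=camera(n); cv2.imwrite(f"pics/{n}4.png",p[:,:,::-1])
    P=cloud(n,d); o=w2ov(P); m=(o[...,2]>.055)&(o[...,2]<.25)&(o[...,0]<-.32)&(o[...,0]>-.43)&(abs(o[...,1]+.03)<.08)
    q=P[m]; k=q[:,2]>.1; print(n,"bar",q[k].min(0).round(3),q[k].max(0).round(3),q[k].mean(0).round(3)); k=q[:,2]<.095; print("hook",q[k].min(0).round(3),q[k].max(0).round(3))
E
```

```text
near 17.83 [0.5673 0.3927 0.1306] [ 0.32 -0.21 -3.74] [ 0.406 -0.008  0.015]
0.119 18.23 [0.5668 0.3924 0.1248] [ 0.51 -0.58 -5.02] [ 0.433 -0.014 -0.023]
0.115 18.58 [0.567  0.3923 0.1209] [-0.02 -0.2  -2.25] [0.016 0.004 0.023]
0.111 18.93 [0.5668 0.3924 0.1168] [ 0.19 -0.26 -1.99] [ 0.026 -0.004 -0.044]
0.107 19.28 [0.5668 0.3924 0.1127] [-0.48  0.74 -2.72] [ 0.032 -0.009  0.002]
down 20.33 [0.5671 0.3926 0.0853] [-0.19  0.32 -2.68] [ 0.063 -0.003 -0.044]
side bar [0.483 0.145 0.1  ] [0.602 0.163 0.116] [0.54  0.154 0.111]
hook [0.51  0.133 0.055] [0.574 0.204 0.095]
top bar [0.483 0.143 0.106] [0.6  0.16 0.12] [0.542 0.151 0.112]
hook [0.529 0.13  0.065] [0.57  0.204 0.091]
```

```bash
python3 - <<'E'
from h import *
def rep(t):
    s=sense(); print(t,round(s["time_s"],2),s["position"].round(4),s["wrist_force"].round(2),s["ft_torque"].round(3)); return s
X,Y=-.377,-.03
r=move_l(tcp_ov(X-.07,Y,.079),feed=.06,until_force=4); rep(("away",r))
if not r:
    move_l(tcp_ov(X-.07,Y,.2),feed=.15)
    movep(tcp_rest(.13),Rt(RA,-1)); sleep(.3); rep("over rest")
d=np.array([np.cos(RA),np.sin(RA)]);e=np.array([-d[1],d[0]])
for n in("side","top"):
    p,D=camera(n); cv2.imwrite(f"pics/{n}5.png",p[:,:,::-1]); P=cloud(n,D)
    a=(P[...,:2]-RO)@d;b=(P[...,:2]-RO)@e; m=(P[...,2]>.1)&(P[...,2]<.16)&(a>-.08)&(a<.3)&(abs(b)<.02)
    print(n,m.sum(),"a",a[m].min(),a[m].max())
    for lo,hi in((-.08,-.04),(.07,.1),(.13,.16),(.19,.22),(.25,.275),(.275,.29)):
        k=m&(a>=lo)&(a<hi)
        if k.any(): print(lo,"b",b[k].mean().round(4),"z",P[k][:,2].mean().round(4),P[k][:,2].min().round(4),P[k][:,2].max().round(4))
    # basket
    k=(P[...,2]>.1)&(P[...,2]<.13)&(abs(P[...,0]-.54)<.08)&(abs(P[...,1]-.152)<.04); print("bar",P[k].mean(0).round(3),P[k].min(0).round(3),P[k].max(0).round(3))
E
```

```text
('away', False) 21.75 [0.5746 0.4614 0.085 ] [-0.34 -0.23 -1.6 ] [-0.034  0.032 -0.005]
over rest 24.15 [0.3584 0.2711 0.136 ] [ 0.32 -0.26 -2.56] [0.045 0.018 0.017]
side 296 a -0.07713504306496108 0.07209923722736765
-0.08 b 0.0 z 0.1378 0.1196 0.1469
0.07 b 0.0022 z 0.1332 0.1325 0.1339
bar [0.54  0.154 0.111] [0.483 0.143 0.101] [0.602 0.163 0.116]
top 194 a 0.04311958239333328 0.2823497118690455
0.07 b -0.0016 z 0.1327 0.1286 0.1382
0.13 b -0.001 z 0.1317 0.1276 0.1369
0.19 b -0.0009 z 0.1324 0.1264 0.137
0.25 b -0.0004 z 0.1216 0.1168 0.1319
0.275 b -0.0022 z 0.1385 0.1288 0.1442
bar [0.542 0.151 0.112] [0.483 0.143 0.107] [0.6   0.161 0.12 ]
```

Basket is free and standing. The rod is still level and true in the grip, so lower and release it.

```bash
python3 - <<'E'
from h import *
def rep(t):
    s=sense(); print(t,round(s["time_s"],2),s["position"].round(4),s["wrist_force"].round(2),s["ft_torque"].round(3)); return s
move_l(tcp_rest(.085),feed=.08); rep("mid")
r=move_l(tcp_rest(.0605),feed=.03,until_force=8); rep(("rest",r))
command_gripper(.04); sleep(.2); rep("open")
move_l(tcp_rest(.15),feed=.12)
d=np.array([np.cos(RA),np.sin(RA)]);e=np.array([-d[1],d[0]])
K=ov2w([-.09,-.042,.2665]); K[:2]=[.499,-.1325]
movep(K+[0,.03,.1],Rt(OA,-1)); command_gripper(0,40); rep("abovekey")
for n in("top","side"):
    p,D=camera(n); cv2.imwrite(f"pics/{n}6.png",p[:,:,::-1]); P=cloud(n,D)
    a=(P[...,:2]-RO)@d;b=(P[...,:2]-RO)@e; m=(P[...,2]>.045)&(P[...,2]<.1)&(a>-.09)&(a<.3)&(abs(b)<.012)
    print(n,"a",np.sort(a[m])[[2,-3]])
    for lo,hi in((-.04,0),(.02,.05),(.07,.1),(.15,.2),(.25,.275),(.275,.29)):
        k=m&(a>=lo)&(a<hi)
        if k.any(): print(lo,"b",b[k].mean().round(4),"z",P[k][:,2].mean().round(4),P[k][:,2].max().round(4))
im=cv2.imread("pics/side6.png");im2=cv2.imread("pics/top6.png")
a=cv2.resize(im[125:325,230:390],None,fx=2.4,fy=2.4);b=cv2.resize(im2[140:280,200:400],None,fx=2,fy=2)
c=np.zeros((480,800,3),np.uint8);c[:a.shape[0],:a.shape[1]]=a;c[:280,400:]=b;cv2.imwrite("pics/m6.png",c)
E
```

```text
mid 24.97 [0.358  0.2707 0.0911] [-0.31  0.51 -1.91] [0.064 0.031 0.001]
('rest', True) 25.77 [0.3575 0.2704 0.0666] [ 0.09 -0.44  5.26] [-0.048  0.103  0.021]
open 26.33 [0.3566 0.2698 0.0658] [-0.06  0.   -0.03] [ 0.021 -0.003 -0.054]
abovekey 29.35 [ 0.499  -0.1024  0.3665] [-1.05  0.31  0.78] [-0.085 -0.058  0.047]
top a [-0.07711194  0.27990358]
-0.04 b -0.0005 z 0.0728 0.0787
0.02 b -0.0025 z 0.0734 0.0792
0.07 b -0.0025 z 0.063 0.0701
0.15 b -0.002 z 0.062 0.0668
0.25 b -0.0003 z 0.0525 0.0593
0.275 b 0.0005 z 0.0647 0.0754
side a [-0.08523312  0.27960218]
-0.04 b -0.0007 z 0.0737 0.0805
0.02 b -0.0008 z 0.0736 0.0783
0.07 b -0.0001 z 0.0629 0.0655
0.15 b 0.0 z 0.0624 0.0685
0.25 b 0.0035 z 0.056 0.0657
0.275 b -0.0013 z 0.0617 0.0715
```

View pics/m6.png

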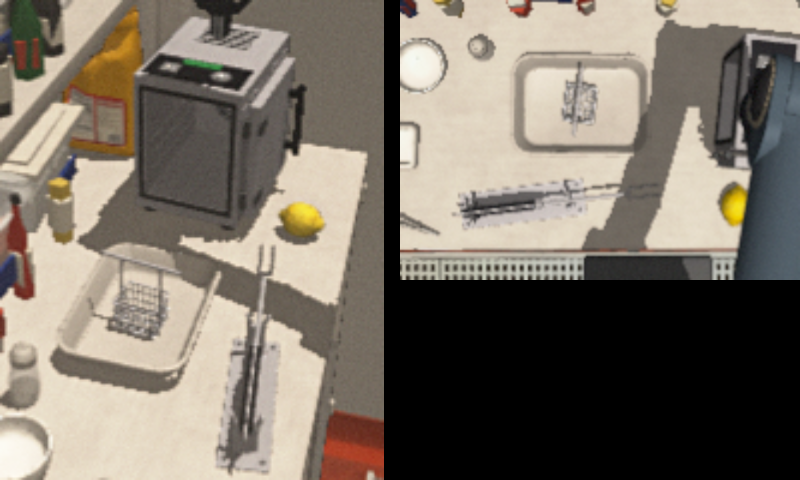

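The basket is upright in the pan (side view (138,290)), the rod is home with its hook up (side view (255,370), top view (560,200)), and the lemon and bowl are undisturbed. Pressing the round key.

```bash
python3 - <<'E'
from h import *
def F(n=6):
    f=[]
    for _ in range(n): f.append(sense()["wrist_force"][2]); sleep(.03)
    return np.mean(f)
K=np.array([.499,-.1325,.2665]); 
move_l(K+[0,0,.045],feed=.12); sleep(.3); f0=F(10); print("f0",f0,sense()["position"])
r=move_l(K+[0,0,.019],feed=.012,until_force=4.6)
z=sense()["position"][2]; f=F(); print(r,z,f-f0,sense()["time_s"])
zc=z
while r and f-f0<5.2 and zc>z-.003:
    zc-=.0003; move_l(np.r_[K[:2],zc],feed=.01); sleep(.1); f=F(); print(zc.round(4),sense()["position"][2].round(4),(f-f0).round(2))
    if f-f0>12: break
sleep(.3); s=sense(); print(s["position"],s["wrist_force"],F()-f0)
E
```

```text
f0 -0.05742450000496052 [ 0.49900039 -0.13247819  0.31153035]
True 0.2902632210967009 4.672352505363961 32.5667
0.29 0.2901 5.76
[ 0.49909598 -0.13244173  0.29011967] [-1.96394772  0.1243565   6.07017319] 5.815065486441471
```

```bash
python3 - <<'E'
from h import *
K=np.array([.499,-.1325,.2665])
move_l(K+[0,0,.125],feed=.12); sleep(.3)
p,D=camera("side"); P=cloud("side",D); k=(P[...,2]>.1)&(P[...,2]<.13)&(abs(P[...,0]-.54)<.08)&(abs(P[...,1]-.152)<.04); print("bar",P[k].mean(0).round(3))
s=sense(); print(s["time_s"],s["wrist_force"]); print(finish_job())
E
```

```text
bar [0.54  0.154 0.111]
34.9667 [-0.14856639 -0.17494673  0.18247614]
the job is handed in; nothing more can be done
None
```

The job is handed in at 35 s: the basket stands upright and unhooked in the pan, the rod is back on its rest hook up, and the round cool-down key was pressed to about 5.8 N (about 4 N needed) and released, with the start key not pressed and the bystanders not touched.

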